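# Lay the tall module down against the stop for wiring

## Task

Tip the tall upright module over, away from the stop bar, so that it lies on its side on the cradle with its two round sockets facing up; ease it down gently all the way, without letting it fall. Finish with its foot end square and flush against the stop bar, so push it along the cradle if a gap is left. Only push and steady it with the fingers: do not pinch it, lift it or carry it, leave the other things on the bench alone, and finish clear of it.

Things in the scene. Friction and masses are not known exactly. Their poses are not given: they have to be found in the camera images.
- module: Tall loose aluminium box, 36 thick (own x), 70 wide (y), 200 tall (z), 0.3 to 0.5 kg, upright on the cradle. Origin: centre of its foot; z runs foot to top. +x (ribbed face) is the side it is tipped towards and ends facing down; the -x face, towards the stop bar, has two sockets, 26 across, 7 proud, 65 and 105 from the foot. Tilted beyond about 10 degrees it falls by itself.
- toe (a point): Middle of the module's lower edge on its +x side (18 mm from the foot's centre): the edge it tips over, resting on the cradle's plate. At the start the foot stands 5 to 13 mm clear of the stop bar and up to 0.1 rad out of square.
- top (a point): Centre of the module's flat top face, 200 mm from the foot's centre. Laid flush against the stop, this end overhangs the cradle's plate by 35 mm (up to 85 mm if only tipped where it stood).
- cradle: Fixed grey plate 185 long (own x) by 110 wide (y), its top 30 above the bench, with a steel stop bar standing across its -x end. Origin on the bench; x runs from the stop bar along the plate, z up. The plate's free end is at x = +90 mm; beyond it there is 30 mm of room under the laid module's top end for a finger.
- stop_face (a point): Point on the stop bar's face that looks along the cradle's +x, at the middle of its width, level with the plate's top (75 mm towards -x from the cradle's origin, 30 mm above the bench). The bar is 20 thick, 110 wide and rises 30 above the plate.
- tape_roll: Bystander: clear roll of tape lying flat, 84 across, 24 high, beside the cradle; origin at the centre of its underside.
- shell: Bystander: dark round connector shell standing upright, 36 across, 55 high, on the other side of the cradle; origin at the centre of its underside.
- pliers: Bystander: pliers with blue handles lying flat behind the stop bar, about 155 long (own x, jaws to +x), 11 high; origin under the pivot.
- controller: Bystander: black driver control box 80 by 130 by 45 high with a knob on top; origin at the centre of its underside.
Mind the look-alikes: they are no part of the job. Of the things that look like the cradle, take the one that is farthest from the robot's base at the start.

How it is judged (in metres and radians):
At the end, for the whole second after the job is handed in: The module lies flat on the cradle's plate, sockets up (within about 5 degrees), its foot within 5 mm of the stop bar and square to it within 4 degrees, on the plate within 35 mm of its middle line, at rest (angle between module's own x axis and vertical above 3.06 rad and angle between the z axis of module and the x axis of cradle, either way round below 0.07 rad and x of module in the frame of stop_face between -0.004 and 0.005 m and x of top in the frame of stop_face above 0.15 m and y of module in the frame of stop_face between -0.035 and 0.035 m and z of module in the frame of stop_face below 0.024 m and linear speed of module below 0.01 m/s); the robot touches nothing.
It fails at once if the module falls or is flung (turns faster than 3.5 rad/s, as when it drops freely the last 15 mm or more) (angular speed of module above 3.5 rad/s).
It fails at once if the module is lifted: its tipping edge leaves the plate by more than 12 mm (height (world z) of toe above 0.042 m).
It fails at once if the fingers pinch the module or shove it hard (over 30 N) (contact force between the fingers and module above 30 N).
It fails at once if the tape roll, connector shell, pliers or control box is moved by more than 20 mm (distance of any of tape_roll, shell, pliers, controller from where it was at the start of the episode above 0.02 m).
It also fails if it takes over 67 s, if anything falls off the work surface, if the arm or the gripper's body presses on something with over 40 N, if the wrist force passes 120 N, or if a joint passes its speed limit or range.

## Robot

A 6-joint arm with a two-finger parallel gripper is mounted at the origin on the work surface. World frame = base frame: x ahead of the robot, y to its left, z up, the work surface at z = 0. Lengths are in m, angles in degrees, forces in N, time in s.
With the tool pointing down it reaches from about 0.25 to 0.725 m from the base axis. Payload 9.7 kg.
Tool frame: the origin (TCP) lies on the centre line of the jaws, within the pads' length; the fingertips stand 14 mm ahead of it and the grasp point (between the pads) lies 5 mm behind it; z points along the fingers, y is the line along which they close (so a half turn about z gives the same grasp; the last joint's range is limited). The gripper opens to 85 mm and grips with 20 to 120 N. Pads are 22 mm wide; open, the fingers measure 114 mm over their backs; the gripper's body (76 mm by 85 mm) begins 54 mm behind the grasp point. The pads swing forward as they close: fully open they stand 13 mm farther back than shut.
Start: joints at [0, 4.979, 10.078, 95.1, 0, 90], TCP at [0.55, -0, 0.245] pointing down, gripper open.
Joint ranges: [-179.16, 179.16], [-48.56, 103.87], [-65.8, 70.77], [-126.05, 130.52], [-82.76, 87.17], [-180, 180]. Speed limits (degrees/s): [127.2, 127.2, 147.25, 180, 180, 180].

## Interface

Orientations are given as [roll, pitch, yaw] about the fixed x, y, z axes, in that order (R = Rz(yaw) Ry(pitch) Rx(roll)).
In Python, from workcell import bot, camera, get_calibration, ticket gives the robot as it stands. The module is installed in compiled form; this text tells all that it offers.
- The arm moves only by the tool send_rows, never from a script. Its arguments are lists of equal length, an entry for each row: "linear": the shift along the tool's x, y, z in m, a list of three; "twist": the turn, a rotation vector about the tool's x, y, z in units of 10 degrees (1.0 is 10 degrees), a list of three; "gripper": the opening in per cent of the stroke, from 0 (shut) to 100 (fully open). In form: {"linear": [[x, y, z], ...], "twist": [[wx, wy, wz], ...], "gripper": [gripper, ...]}. A call has 1 to 8 rows; each row shifts and turns the commanded pose from where the row before left it, along the tool's axes as they then stand; what a row does not reach is not made up. A row lasts 1/8 s, in which the tool goes at most 62.5 mm and 10.7 degrees, less where a joint would pass 70% of its speed; a pose out of reach is approached as far as the arm can. A call with a gripper value outside its range is refused whole. The fingers move at their own pace and stop on an object; "grip_force" is the grip in N (left out, the last holds). Time passes only in rows, so rows that do not move let the fingers close. It gives the time, the measured TCP pose, the force, the opening and the grip force at its end, in the units of the state.
- bot.get_obs(): the state, without advancing time (a new reading comes with each control period).
- camera(name): name is "scene" or "side" or "wrist"; returns the picture (400x640x3 uint8, red, green, blue); there is no depth.
- get_calibration(name): a dict with "fx", "fy", "cx", "cy" (pixels), "origin" and "orientation" of the camera in the world; the wrist camera has in their place "hand_eye" (4x4, takes a point from camera to tool coordinates, whose origin is the TCP and whose axes are the flange's). Camera axes: x right, y down, z forward; pixel columns grow to the right and rows downward; lengths in m; the calibration is good to about 2 mm. A picture is of the moment at which its call begins: read the wrist's pose just before it. get_calibration takes no time and is no camera call.
- ticket.job_done(): hands the job in; it is judged then, once.
The state is a dict: "time": time; "q": joint angles; "qd": joint speeds; "joint_efforts": joint torques, N m; "ee_pos": TCP position; "tcp_rot": TCP orientation; "wrist_force": force on the tool from outside, world axes, zero at the start; "torque": the same for the moment, N m; "opening": finger opening in m; "grasp_force": force on a finger pad.
Only numpy, scipy, OpenCV 4.12 (cv2) and the standard library are available. Lean on these libraries where they do the work, as an engineer would, in place of code of your own. Each camera call takes 0.05 s, during which the arm holds its last target. There are 200 camera calls.

## Working session

There is one attempt and no reset: what is moved stays moved. The work goes in short steps, Python scripts to look and compute and a tool call to move; the robot and the scene stay as the last step left them, time stands still between calls to the robot, and variables do not carry over. Pictures are saved under pics/ and viewed, at most 10 in all, crops included, and the job is handed in when it is done.

Besides the shell and the picture viewer there is one more tool, called after "Request:" as name(argument=value, ...), one argument or row to a line, values as JSON. send_rows: Moves the arm, as the interface text tells. Its arguments: {"type":"object","properties":{"linear":{"type":"array"},"twist":{"type":"array"},"gripper":{"type":"array"},"grip_force":{"type":"number"}},"required":["linear","twist","gripper"]}

```bash
mkdir -p pics; ls
python3 - <<'E'
from workcell import bot,camera,get_calibration
import cv2
for n in("scene","side"):
    cv2.imwrite(f"pics/{n}0.png",camera(n)[:,:,::-1]); print(n,get_calibration(n))
print(get_calibration("wrist")); print(bot.get_obs())
E
```

```text
pics
scene {'fx': 393.4996451005323, 'fy': 393.4996451005323, 'cx': 317.3369645701898, 'cy': 199.92184248625853, 'origin': array([1.07961609, 0.59906042, 0.99277207]), 'orientation': array([-134.35580945,    0.17188185,  139.4124627 ])}
side {'fx': 501.7867121726648, 'fy': 501.7867121726648, 'cx': 311.5619825572587, 'cy': 205.67075920120487, 'origin': array([ 0.98313485, -1.27533798,  1.08627771]), 'orientation': array([-1.25705807e+02,  5.41100863e-02,  2.13032720e+01])}
{'fx': 346.173138506094, 'fy': 346.173138506094, 'cx': 324.1846968472428, 'cy': 202.37879854897002, 'hand_eye': array([[ 6.97341057e-05, -9.58345450e-01, -2.85611614e-01,
         7.24557982e-02],
       [ 9.99999153e-01, -3.04453411e-04,  1.26572440e-03,
        -7.76551648e-04],
       [-1.29995665e-03, -2.85611460e-01,  9.58344616e-01,
        -1.28807548e-01],
       [ 0.00000000e+00,  0.00000000e+00,  0.00000000e+00,
         1.00000000e+00]])}
{'time': 0.1, 'q': array([-2.30822450e-03,  5.00803814e+00,  1.00392224e+01,  9.51002147e+01,
       -1.35783906e-03,  8.99983320e+01]), 'qd': array([ 0.00223152, -0.01202543,  0.12949062, -0.01834853,  0.05183806,
        0.01882725]), 'joint_efforts': array([ 5.47294949e-04, -5.21561801e+01,  4.65652657e+01,  1.59993977e-02,
       -1.19309320e-06, -5.24902489e-06]), 'ee_pos': array([ 5.49807710e-01, -2.85719825e-05,  2.44655148e-01]), 'tcp_rot': array([-1.79930969e+02,  1.35582841e-03,  8.99993614e+01]), 'wrist_force': array([ 0.47863459, -0.23462985,  0.15373371]), 'torque': array([-0.01282792, -0.03311608, -0.03535752]), 'grasp_force': 0.0, 'opening': 0.08567736812776616}
```

View pics/scene0.png

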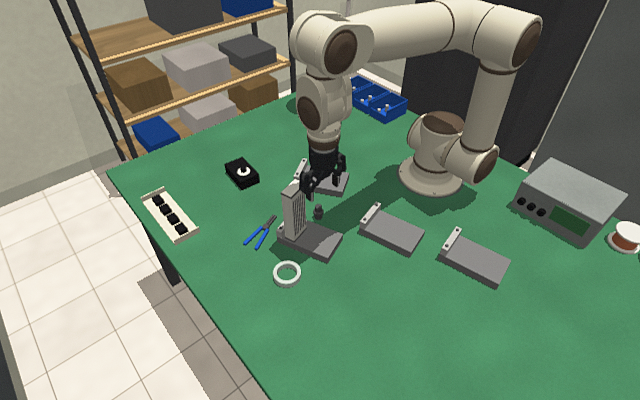

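View pics/side0.png

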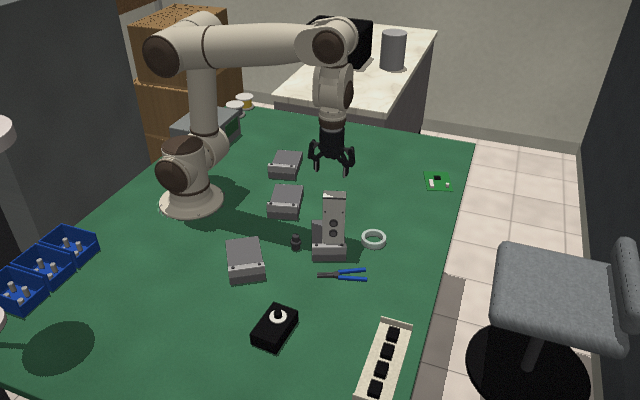

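The module stands on the cradle at scene px ~(312,240) and side px ~(330,245). The other three plates are look-alikes. The tape is on the far side, the shell on the robot side and the pliers behind the bar. I'll zoom in on both views next.

Run:
```python
import cv2
a=cv2.imread("pics/scene0.png")[155:285,240:360]; b=cv2.imread("pics/side0.png")[180:280,290:390]
a=cv2.resize(a,None,fx=4.6,fy=4.6,interpolation=cv2.INTER_CUBIC); b=cv2.resize(b,None,fx=6,fy=6,interpolation=cv2.INTER_CUBIC)
cv2.imwrite("pics/a.png",a); cv2.imwrite("pics/b.png",b)
```

```text
(no output)
```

View pics/a.png

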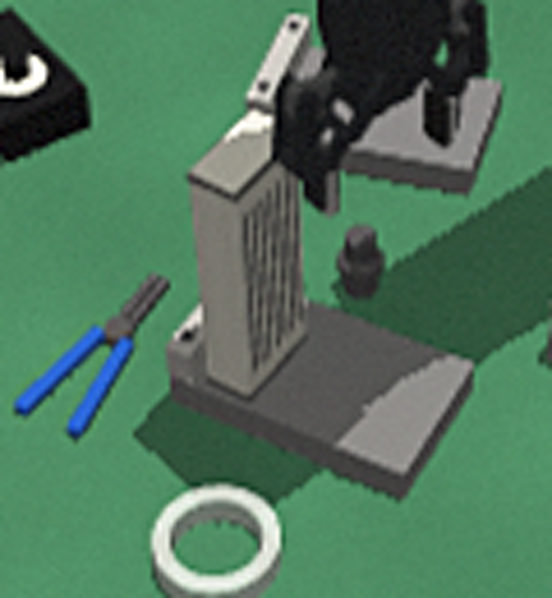

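View pics/b.png

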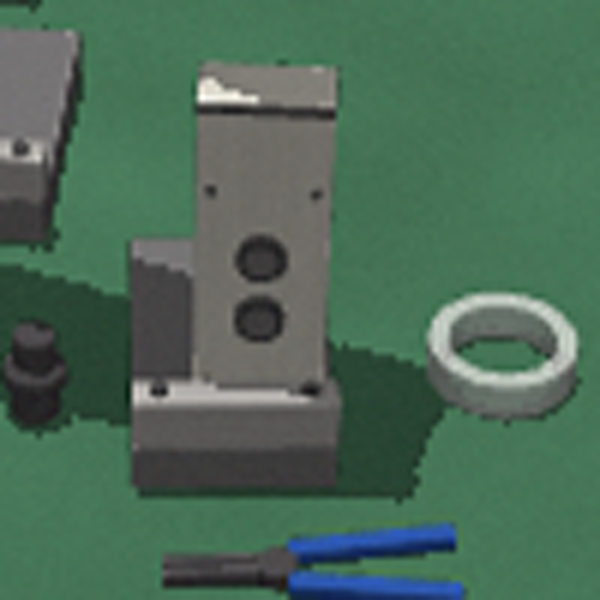

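```bash
cat > h.py <<'E'
import numpy as np
from scipy.spatial.transform import Rotation as R
from workcell import bot,camera,get_calibration
def plane(n,px,z,o=None):
    c=get_calibration(n)
    if n=="wrist":
        T=np.eye(4); T[:3,:3]=R.from_euler('xyz',o["tcp_rot"],degrees=True).as_matrix(); T[:3,3]=o["ee_pos"]; T=T@c["hand_eye"]; M,O=T[:3,:3],T[:3,3]
    else: M=R.from_euler('xyz',c["orientation"],degrees=True).as_matrix(); O=c["origin"]
    d=M@[(px[0]-c["cx"])/c["fx"],(px[1]-c["cy"])/c["fy"],1]
    return O+d*(z-O[2])/d[2]
def proj(n,P,o=None):
    c=get_calibration(n); M=R.from_euler('xyz',c["orientation"],degrees=True).as_matrix(); p=M.T@(np.asarray(P)-c["origin"])
    return [c["cx"]+c["fx"]*p[0]/p[2],c["cy"]+c["fy"]*p[1]/p[2]]
E
python3 - <<'E'
from h import *
np.set_printoptions(precision=4,suppress=True)
A=lambda u,v:((u+.5)/4.6-.5+240,(v+.5)/4.6-.5+155)
B=lambda u,v:((u+.5)/6-.5+290,(v+.5)/6-.5+180)
for k,n,f,p,z in [("free near",'scene',A,(405,473),.03),("free far",'scene',A,(473,365),.03),("bar/plate near",'scene',A,(205,383),.03),
 ("free near bot",'scene',A,(402,498),0),
 ("toe near",'scene',A,(245,394),.03),("toe far",'scene',A,(306,338),.03),("top nb",'scene',A,(189,178),.23),("top nf",'scene',A,(240,198),.23),
 ("barback top L",'side',B,(132,403),.06),("barback top R",'side',B,(340,406),.06),("barfront top L",'side',B,(132,379),.06),
 ("barbot L",'side',B,(137,495),0),("barbot R",'side',B,(337,497),0),
 ("mod top backL",'side',B,(197,107),.23),("mod top backR",'side',B,(336,113),.23),("top fL",'side',B,(201,63),.23),("top fR",'side',B,(338,68),.23),
 ("tape",'scene',A,(217,535),.024),("shell",'side',B,(35,415),0)]:
    print(k,plane(n,f(*p),z))
E
```

```text
free near [0.5803 0.0601 0.03  ]
free far [0.4819 0.0209 0.03  ]
bar/plate near [ 0.6337 -0.0882  0.03  ]
free near bot [ 0.5802  0.0577 -0.    ]
toe near [ 0.6188 -0.0624  0.03  ]
toe far [ 0.5543 -0.0747  0.03  ]
top nb [ 0.6347 -0.0827  0.23  ]
top nf [ 0.6219 -0.0483  0.23  ]
barback top L [ 0.544  -0.1516  0.06  ]
barback top R [ 0.6464 -0.1144  0.06  ]
barfront top L [ 0.5369 -0.1334  0.06  ]
barbot L [ 0.5483 -0.1555  0.    ]
barbot R [ 0.6484 -0.1182  0.    ]
mod top backL [ 0.5644 -0.1145  0.23  ]
mod top backR [ 0.6307 -0.0944  0.23  ]
top fL [ 0.5527 -0.0769  0.23  ]
top fR [ 0.6192 -0.0559  0.23  ]
tape [0.7025 0.0147 0.024 ]
shell [ 0.4721 -0.1148  0.    ]
```

Request:
send_rows(
  linear=[
    [0, 0, -0.04],
    [0, 0, -0.04],
    [0, 0, 0],
    [0, 0, 0],
    [0, 0, 0],
    [0, 0, 0],
    [0, 0, 0],
    [0, 0, 0],
  ],
  twist=[
    [0, 0, 0],
    [0, 0, 0],
    [0, 0, -1],
    [0, 0, -1],
    [0, 0, -1],
    [0, 0, -1],
    [0, 0, -1],
    [0, 0, -1],
  ],
  gripper=[100, 54, 54, 54, 54, 54, 54, 54],
)

```text
time: 1.1
ee_pos: [0.5499, 0.0, 0.3249]
tcp_rot: [-180.0, -0.0, 150.3]
wrist_force: [1.0, 0.6, -0.4]
opening: 0.0462
grasp_force: 0.0
```

Request:
send_rows(
  linear=[
    [0, 0, 0],
    [0, 0, 0],
    [0, 0, 0],
    [0, 0, 0],
    [0, 0, 0],
    [-0.005, -0.031, 0],
    [-0.005, -0.031, 0],
    [-0.005, -0.032, 0],
  ],
  twist=[
    [0, 0, -1],
    [0, 0, -1],
    [0, 0, -1],
    [0, 0, -1],
    [0, 0, -0.7],
    [0, 0, 0],
    [0, 0, 0],
    [0, 0, 0],
  ],
  gripper=[54, 54, 54, 54, 54, 54, 54, 54],
)

```text
time: 2.1
ee_pos: [0.5921, -0.0862, 0.3249]
tcp_rot: [180.0, -0.0, -163.0]
wrist_force: [1.0, -0.1, -0.4]
opening: 0.046
grasp_force: 0.0
```

Run:
```python
from h import *
import cv2,json
o=bot.get_obs(); im=camera("wrist"); cv2.imwrite("pics/w1.png",im[:,:,::-1])
json.dump({k:np.asarray(o[k]).tolist() for k in("ee_pos","tcp_rot")},open("w1.json","w"))
print(o["time"],o["q"],o["ee_pos"],o["tcp_rot"],o["opening"],o["wrist_force"])
```

```text
2.1 [-8.28815822e+00  1.49966574e+01  3.06154024e+01  1.05653132e+02
  1.72328509e-03 -2.53087159e+01] [ 0.59213209 -0.08624951  0.32493792] [ 1.79983742e+02 -3.03500812e-02 -1.62979439e+02] 0.04603145119774398 [ 1.03058975 -0.13815225 -0.38791061]
```

View pics/w1.png

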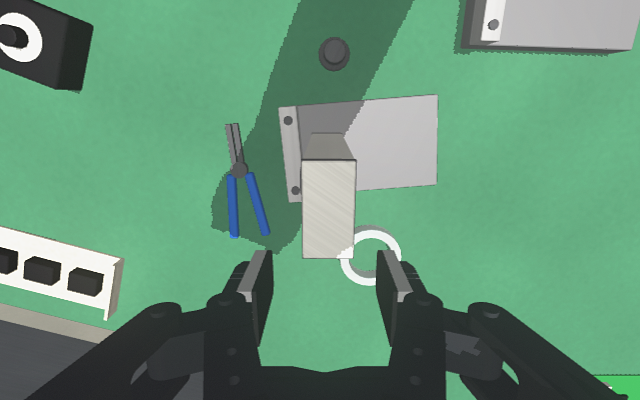

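The wrist view shows the module's top at corners ~(301,160), (356,160), (303,258) and (354,258). It sits centred between the fingers (inner edges 272 and 378) and square to them. The cradle is turned ~3° relative to it.

Run:
```python
from h import *
import json
np.set_printoptions(precision=4,suppress=True)
o=json.load(open("w1.json"));M=R.from_euler('xyz',o["tcp_rot"],degrees=True).as_matrix()
for k,p,z in [("t",(301,160),.23),("t",(356,160),.23),("t",(303,258),.23),("t",(354,258),.23),("bar corner in face top",(298,106),.06),("bar out top",(279,107),.06),("bar out near",(290,202),.06),("free",(437,95),.03),("free",(437,184),.03),("shell",(334,50),.055),("tape",(371,258),.024)]:
    P=plane("wrist",p,z,o); print(k,P,"tool",M.T@(P-o["ee_pos"]))
```

```text
t [ 0.5628 -0.1111  0.23  ] tool [ 0.0353 -0.0152  0.095 ]
t [ 0.5523 -0.0768  0.23  ] tool [0.0353 0.0206 0.095 ]
t [ 0.6296 -0.0905  0.23  ] tool [-0.0346 -0.0151  0.0949]
t [ 0.619 -0.056  0.23 ] tool [-0.0346  0.0211  0.0949]
bar corner in face top [ 0.5374 -0.1331  0.06  ] tool [ 0.0659 -0.0288  0.265 ]
bar out top [ 0.5445 -0.1527  0.06  ] tool [ 0.0648 -0.0497  0.265 ]
bar out near [ 0.6459 -0.1123  0.06  ] tool [-0.0439 -0.0407  0.2649]
free [0.4791 0.017  0.03  ] tool [0.0777 0.1317 0.295 ]
free [0.5784 0.0579 0.03  ] tool [-0.0292  0.1417  0.295 ]
shell [ 0.4712 -0.1124  0.055 ] tool [0.1231 0.0103 0.27  ]
tape [0.7016 0.0138 0.024 ] tool [-0.1341  0.0636  0.3009]
```

Request:
send_rows(
  linear=[
    [0, 0.003, 0.02],
    [0, 0, 0.03],
    [0, 0, 0.02],
    [0, 0, 0.02],
    [0, 0, 0.02],
    [0, 0, 0],
  ],
  twist=[
    [0, 0, 0],
    [0, 0, 0],
    [0, 0, 0],
    [0, 0, 0],
    [0, 0, 0],
    [0, 0, 0],
  ],
  gripper=[54, 54, 54, 54, 54, 54],
)

```text
time: 2.9
ee_pos: [0.5901, -0.0825, 0.2135]
tcp_rot: [179.9, -0.2, -163.0]
wrist_force: [-0.4, -0.5, 0.1]
opening: 0.0466
grasp_force: 0.0
```

Run:
```python
from h import *
import cv2
a=camera("scene")[150:290,230:370,::-1];b=camera("side")[160:300,270:410,::-1]
cv2.imwrite("pics/c1.png",cv2.resize(cv2.hconcat([a.copy(),b.copy()]),None,fx=2.8,fy=2.8,interpolation=cv2.INTER_CUBIC))
```

```text
(no output)
```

View pics/c1.png

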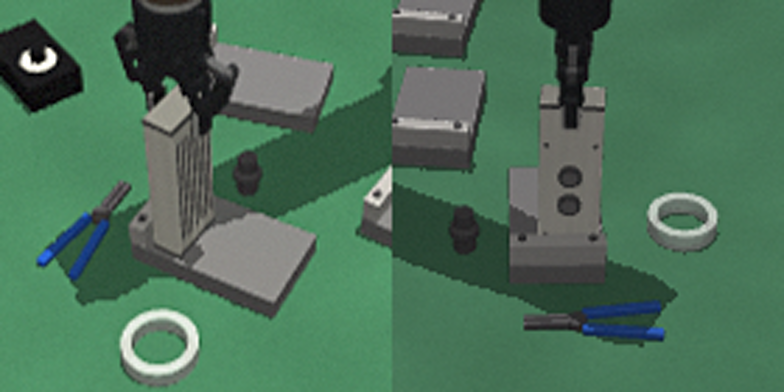

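Request:
send_rows(
  linear=[
    [0, 0.0065, -0.0005],
    [0, 0.0097, -0.0007],
    [0, 0.0065, -0.0005],
    [0, 0.0065, -0.0005],
    [0, 0.0065, -0.0005],
    [0, 0.0065, -0.0005],
    [0, 0.0065, -0.0005],
    [0, 0.0065, -0.0005],
  ],
  twist=[
    [0.2, 0, 0],
    [0.3, 0, 0],
    [0.2, 0, 0],
    [0.2, 0, 0],
    [0.2, 0, 0],
    [0.2, 0, 0],
    [0.2, 0, 0],
    [0.2, 0, 0],
  ],
  gripper=[54, 54, 54, 54, 54, 54, 54, 54],
)

```text
time: 4.0
ee_pos: [0.5747, -0.0295, 0.2122]
tcp_rot: [-162.9, -0.0, -163.0]
wrist_force: [-0.3, -0.1, -0.1]
opening: 0.0461
grasp_force: 0.1
```

Run:
```python
from h import *
import cv2
o=bot.get_obs();print(o["q"],o["grasp_force"],o["wrist_force"])
a=camera("scene")[150:290,230:370,::-1];b=camera("side")[160:300,270:410,::-1]
cv2.imwrite("pics/c2.png",cv2.resize(cv2.hconcat([a.copy(),b.copy()]),None,fx=2.8,fy=2.8,interpolation=cv2.INTER_CUBIC))
```

```text
[  4.85031351   3.44026161   3.40986492  86.26177776 -16.73408504
 -12.69485848] 0.10529993567615747 [-0.29753507 -0.13683246 -0.08255544]
```

View pics/c2.png

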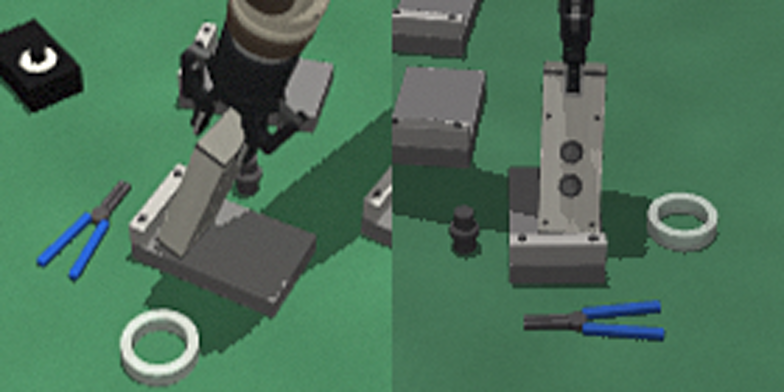

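The module is now tilted ~17°, resting between the fingers, with its toe still on the plate. I'll continue the same arc.

Request:
send_rows(
  linear=[
    [0, 0.0097, -0.0007],
    [0, 0.0097, -0.0007],
    [0, 0.0097, -0.0007],
    [0, 0.0097, -0.0007],
    [0, 0.0097, -0.0007],
    [0, 0.0097, -0.0007],
    [0, 0.0097, -0.0007],
    [0, 0, 0],
  ],
  twist=[
    [0.3, 0, 0],
    [0.3, 0, 0],
    [0.3, 0, 0],
    [0.3, 0, 0],
    [0.3, 0, 0],
    [0.3, 0, 0],
    [0.3, 0, 0],
    [0, 0, 0],
  ],
  gripper=[54, 54, 54, 54, 54, 54, 54, 54],
)

```text
time: 5.1
ee_pos: [0.5561, 0.0308, 0.186]
tcp_rot: [-142.0, -0.1, -162.9]
wrist_force: [-1.3, -0.4, -1.9]
opening: 0.0465
grasp_force: 0.4
```

Request:
send_rows(
  linear=[
    [0, 0.0097, -0.0007],
    [0, 0.0097, -0.0007],
    [0, 0.0097, -0.0007],
    [0, 0.0097, -0.0007],
    [0, 0.0097, -0.0007],
    [0, 0.0097, -0.0007],
    [0, 0.0097, -0.0007],
    [0, 0, 0],
  ],
  twist=[
    [0.3, 0, 0],
    [0.3, 0, 0],
    [0.3, 0, 0],
    [0.3, 0, 0],
    [0.3, 0, 0],
    [0.3, 0, 0],
    [0.3, 0, 0],
    [0, 0, 0],
  ],
  gripper=[54, 54, 54, 54, 54, 54, 54, 54],
)

```text
time: 6.1
ee_pos: [0.5418, 0.0776, 0.1398]
tcp_rot: [-121.0, -0.2, -163.0]
wrist_force: [-0.5, -1.0, -0.7]
opening: 0.0462
grasp_force: 0.6
```

Run:
```python
from h import *
import cv2
o=bot.get_obs();print(o["q"],o["grasp_force"],o["wrist_force"])
a=camera("scene")[150:290,230:370,::-1];b=camera("side")[160:300,270:410,::-1]
cv2.imwrite("pics/c3.png",cv2.resize(cv2.hconcat([a.copy(),b.copy()]),None,fx=2.8,fy=2.8,interpolation=cv2.INTER_CUBIC))
```

```text
[ 32.28977884  16.82525283  -3.98870042  92.9927538  -55.69626553
  27.90744935] 0.602057296782732 [-0.50960764 -0.97668994 -0.69949785]
```

View pics/c3.png

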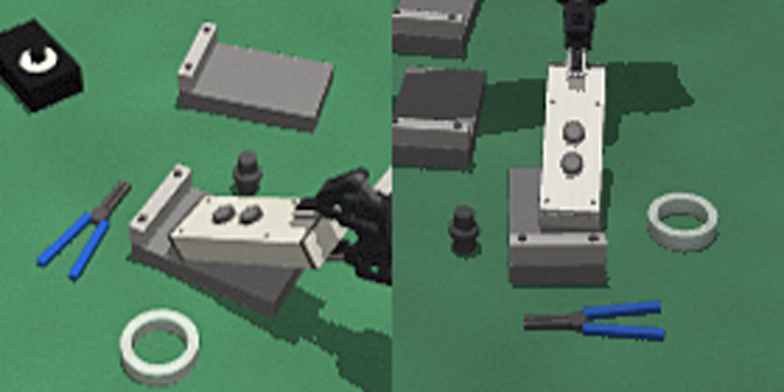

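The module is ~60° over and resting on the lower finger. The arc continues to ~71°, then I'll open a little while keeping the lower pad in place.

Request:
send_rows(
  linear=[
    [0, 0.0097, -0.0007],
    [0, 0.0097, -0.0007],
    [0, 0.0097, -0.0007],
    [0, 0.0097, -0.0007],
    [0, 0, 0],
  ],
  twist=[
    [0.3, 0, 0],
    [0.3, 0, 0],
    [0.3, 0, 0],
    [0.3, 0, 0],
    [0, 0, 0],
  ],
  gripper=[54, 54, 54, 54, 54],
)

```text
time: 6.82
ee_pos: [0.5361, 0.0963, 0.1068]
tcp_rot: [-109.0, -0.1, -163.0]
wrist_force: [-0.7, -0.9, -2.5]
opening: 0.0461
grasp_force: 0.7
```

Request:
send_rows(
  linear=[
    [0, -0.0013, 0],
    [0, -0.0013, 0],
    [0, -0.0013, 0],
    [0, -0.0013, 0],
    [0, -0.0013, 0],
    [0, -0.0013, 0],
    [0, 0, 0],
  ],
  twist=[
    [0, 0, 0],
    [0, 0, 0],
    [0, 0, 0],
    [0, 0, 0],
    [0, 0, 0],
    [0, 0, 0],
    [0, 0, 0],
  ],
  gripper=[57, 60, 63, 66, 69, 72, 72],
)

```text
time: 7.7
ee_pos: [0.5369, 0.0941, 0.1151]
tcp_rot: [-109.0, -0.0, -163.0]
wrist_force: [-0.2, -0.1, -2.0]
opening: 0.0617
grasp_force: 0.7
```

Run:
```python
from h import *
import cv2
o=bot.get_obs();print(o["time"],o["q"],o["grasp_force"],o["wrist_force"])
a=camera("scene")[170:310,250:390,::-1];b=camera("side")[140:280,270:410,::-1]
cv2.imwrite("pics/c4.png",cv2.resize(cv2.hconcat([a.copy(),b.copy()]),None,fx=2.8,fy=2.8,interpolation=cv2.INTER_CUBIC))
```

```text
7.7 [ 36.2763042   28.75836285  -0.34813679 104.68405064 -63.18863109
  47.04542384] 0.692970659583807 [-0.1793793  -0.06509318 -2.02851272]
```

View pics/c4.png

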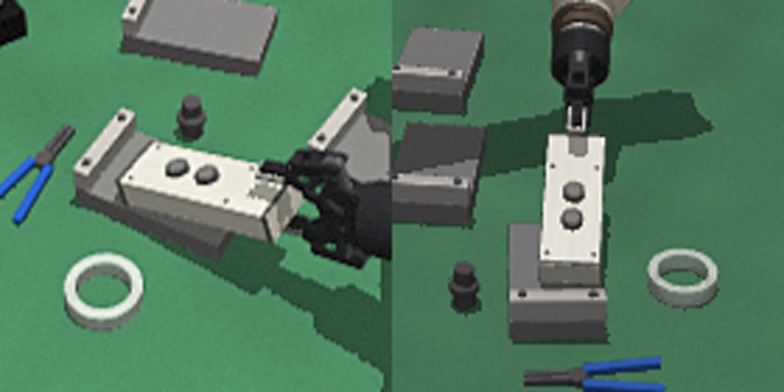

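Request:
send_rows(
  linear=[
    [0, 0.0055, 0.0002],
    [0, 0.0055, 0.0003],
    [0, 0.0055, 0.0005],
    [0, 0.0055, 0.0006],
    [0, 0.0055, 0.0008],
    [0, 0.0055, 0.001],
    [0, 0.0055, 0.0012],
    [0, 0, 0],
  ],
  twist=[
    [0, 0, 0],
    [0, 0, 0],
    [0, 0, 0],
    [0, 0, 0],
    [0, 0, 0],
    [0, 0, 0],
    [0, 0, 0],
    [0, 0, 0],
  ],
  gripper=[72, 72, 72, 72, 72, 72, 72, 72],
)

```text
time: 8.8
ee_pos: [0.5344, 0.1019, 0.0766]
tcp_rot: [-109.0, -0.0, -163.0]
wrist_force: [-0.0, 0.4, -1.4]
opening: 0.0615
grasp_force: 0.7
```

Run:
```python
from h import *
import cv2
o=bot.get_obs();print(o["time"],o["q"],o["grasp_force"],o["wrist_force"])
a=camera("scene")[170:310,250:390,::-1];b=camera("side")[140:280,270:410,::-1]
cv2.imwrite("pics/c5.png",cv2.resize(cv2.hconcat([a.copy(),b.copy()]),None,fx=2.8,fy=2.8,interpolation=cv2.INTER_CUBIC))
```

```text
8.8 [ 37.05326143  31.83243863  -0.86424171 102.20885752 -62.64695721
  48.26018287] 0.7419093407224864 [-0.00762594  0.41895108 -1.44277506]
```

View pics/c5.png

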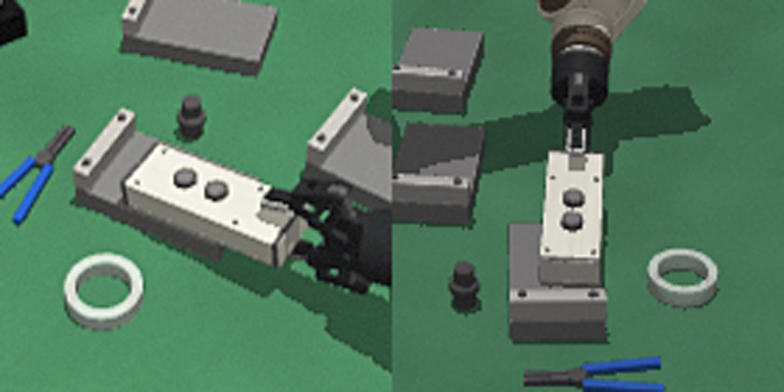

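The module is at ~83° with its end on the lower finger. That uses up my picture allowance, so from here I go by forces and pixel measurements.

Request:
send_rows(
  linear=[
    [0, 0.0055, 0.0014],
    [0, 0.0055, 0.0016],
    [0, 0.003, 0.001],
    [0, 0.002, 0.0006],
    [0, 0, 0],
  ],
  twist=[
    [0, 0, 0],
    [0, 0, 0],
    [0, 0, 0],
    [0, 0, 0],
    [0, 0, 0],
  ],
  gripper=[72, 72, 72, 72, 72],
)

```text
time: 9.52
ee_pos: [0.5342, 0.1027, 0.0603]
tcp_rot: [-109.0, -0.0, -163.0]
wrist_force: [-0.5, 1.0, -1.6]
opening: 0.0618
grasp_force: 0.9
```

Request:
send_rows(
  linear=[
    [0, 0.001, 0],
    [0, 0.001, 0],
    [0, 0.001, 0],
    [0, 0, 0],
  ],
  twist=[
    [0, 0, 0],
    [0, 0, 0],
    [0, 0, 0],
    [0, 0, 0],
  ],
  gripper=[72, 72, 72, 72],
)

```text
time: 10.02
ee_pos: [0.534, 0.1036, 0.0576]
tcp_rot: [-109.0, -0.0, -163.0]
wrist_force: [0.4, -1.3, -1.6]
opening: 0.0616
grasp_force: 0.7
```

Request:
send_rows(
  linear=[
    [0, 0.001, 0],
    [0, 0.001, 0],
    [0, 0, 0],
  ],
  twist=[
    [0, 0, 0],
    [0, 0, 0],
    [0, 0, 0],
  ],
  gripper=[72, 72, 72],
)

```text
time: 10.4
ee_pos: [0.5338, 0.1043, 0.0557]
tcp_rot: [-109.0, -0.0, -163.0]
wrist_force: [0.1, -0.7, -1.3]
opening: 0.0614
grasp_force: 0.7
```

Request:
send_rows(
  linear=[
    [0, 0.001, -0.0005],
    [0, 0.001, -0.0005],
    [0, 0, 0],
  ],
  twist=[
    [0, 0, 0],
    [0, 0, 0],
    [0, 0, 0],
  ],
  gripper=[72, 72, 72],
)

```text
time: 10.78
ee_pos: [0.5333, 0.1059, 0.0542]
tcp_rot: [-109.0, 0.0, -163.0]
wrist_force: [-0.3, 0.0, 0.8]
opening: 0.0615
grasp_force: 0.0
```

Request:
send_rows(
  linear=[
    [0, 0.001, -0.0005],
    [0, 0.001, -0.0005],
    [0, 0, 0],
  ],
  twist=[
    [0, 0, 0],
    [0, 0, 0],
    [0, 0, 0],
  ],
  gripper=[72, 72, 72],
)

```text
time: 11.15
ee_pos: [0.5328, 0.1074, 0.0525]
tcp_rot: [-109.0, -0.0, -163.0]
wrist_force: [0.6, 0.1, -0.1]
opening: 0.0613
grasp_force: 0.0
```

Run:
```python
from h import *
import cv2
np.set_printoptions(precision=4,suppress=True)
o=bot.get_obs();print(o["ee_pos"],o["grasp_force"])
# bright module faces in side view: socket-face corners at z .066 if flat
im=camera("side"); cv2.imwrite("pics/s6.png",im[:,:,::-1])
sub=im[140:280,270:410].astype(int); m=((sub.min(2)>190)).astype(np.uint8)
n,l,s,c=cv2.connectedComponentsWithStats(m)
i=1+np.argmax(s[1:,4]); print(s[i]); q=cv2.boxPoints(cv2.minAreaRect(np.argwhere(l==i)[:,::-1].astype(np.float32)))+[270,140]
for p in q: print(p,plane("side",p,.066))
```

```text
[0.5328 0.1074 0.0525] 0.0
[ 54  59  21  32 482]
[324. 199.] [0.4929 0.1007 0.066 ]
[344. 199.] [0.5591 0.1264 0.066 ]
[344. 230.] [ 0.6146 -0.0415  0.066 ]
[324. 230.] [ 0.5538 -0.0652  0.066 ]
```

The load dropped to zero at the height I'd computed, so the module is lying down. Next I back straight out and measure where it lies.

Request:
send_rows(
  linear=[
    [0, 0, -0.01],
    [0, 0, -0.015],
    [0, 0, -0.025],
    [0, 0, -0.025],
    [0, 0, -0.025],
    [0, 0, -0.02],
    [0, 0, 0],
  ],
  twist=[
    [0, 0, 0],
    [0, 0, 0],
    [0, 0, 0],
    [0, 0, 0],
    [0, 0, 0],
    [0, 0, 0],
    [0, 0, 0],
  ],
  gripper=[72, 72, 72, 72, 72, 72, 72],
)

```text
time: 12.08
ee_pos: [0.4995, 0.2174, 0.0919]
tcp_rot: [-109.0, 0.0, -162.9]
wrist_force: [0.5, -0.9, -0.0]
opening: 0.0612
grasp_force: 0.0
```

```bash
cat > meas.py <<'E'
from h import *
import cv2
np.set_printoptions(precision=4,suppress=True)
S=np.array([.588,-.1143]); a=np.radians(111); X=np.array([np.cos(a),np.sin(a)]); Y=np.array([-X[1],X[0]])
def go(n,lo,thr):
    im=camera(n); sub=im[lo[1]:lo[1]+150,lo[0]:lo[0]+160].astype(int)
    m=(sub.min(2)>thr).astype(np.uint8); m=cv2.morphologyEx(m,cv2.MORPH_CLOSE,np.ones((9,9),np.uint8))
    cs=sorted(cv2.findContours(m,cv2.RETR_EXTERNAL,cv2.CHAIN_APPROX_NONE)[0],key=cv2.contourArea)[::-1][:2]
    for c in cs:
        P=np.array([plane(n,p+np.array(lo),.066)[:2] for p in c[:,0]]); L=np.c_[(P-S)@X,(P-S)@Y].astype(np.float32)*1000
        r=cv2.minAreaRect(L); print(n,cv2.contourArea(c),"rect (stop frame, mm)",r, L.min(0),L.max(0))
o=bot.get_obs();print(o["time"],o["ee_pos"],o["tcp_rot"],o["q"])
for t in (170,200):
    go("side",(260,130),t); go("scene",(240,170),t)
E
python3 meas.py
```

```text
12.075 [0.4995 0.2174 0.0919] [-109.0116    0.0363 -162.8854] [ 47.4706  40.6929  12.0514 117.0629 -54.6802  60.9424]
side 587.5 rect (stop frame, mm) ((146.379150390625, -21.65523910522461), (67.51209259033203, 182.26121520996094), 85.8782730102539) [ 53.1562 -59.247 ] [235.0371  17.6168]
side 260.5 rect (stop frame, mm) ((28.469114303588867, -144.11618041992188), (71.12004852294922, 75.29828643798828), 0.23490235209465027) [  -7.1626 -181.7467] [  64.0641 -106.5114]
scene 1036.5 rect (stop frame, mm) ((145.83143615722656, -25.616317749023438), (71.49856567382812, 185.33253479003906), 86.08172607421875) [ 52.0262 -66.1797] [239.9759  15.1683]
scene 469.0 rect (stop frame, mm) ((97.89012908935547, -180.30545043945312), (77.44725036621094, 75.26661682128906), 28.297752380371094) [  58.4216 -218.1219] [ 135.7878 -140.5687]
side 565.5 rect (stop frame, mm) ((146.86322021484375, -21.592121124267578), (67.28630065917969, 180.85977172851562), 86.28230285644531) [ 58.1542 -59.247 ] [235.0371  17.5474]
side 0.0 rect (stop frame, mm) ((445.5109558105469, -49.73470687866211), (0.0, 0.0), 0.0) [445.511  -49.7347] [445.511  -49.7347]
scene 985.0 rect (stop frame, mm) ((146.01873779296875, -25.180553436279297), (68.54125213623047, 184.3585968017578), 86.10033416748047) [ 52.0262 -64.8028] [239.9759  15.1683]
scene 440.5 rect (stop frame, mm) ((97.31564331054688, -178.75991821289062), (76.76609802246094, 71.99859619140625), 28.297094345092773) [  59.0482 -216.8048] [ 135.7878 -142.2656]
```

The module lies flat with its end at s≈243 mm, heading 4° off square, mid-line offset ≈ -23 mm. I'll roll the gripper so both fingertips stand side by side and can push the end face squarely.

Request:
send_rows(
  linear=[
    [0, 0, 0],
    [0, 0, 0],
    [0, 0, 0],
    [0, 0, 0],
    [0, 0, 0],
    [0, 0, 0],
    [0, 0, 0],
    [0, 0, 0],
  ],
  twist=[
    [0, 0, -1],
    [0, 0, -1],
    [0, 0, -1],
    [0, 0, -1],
    [0, 0, -1],
    [0, 0, -1],
    [0, 0, -1],
    [0, 0, -1],
  ],
  gripper=[35, 35, 35, 35, 35, 35, 35, 35],
)

```text
time: 13.28
ee_pos: [0.4998, 0.215, 0.0916]
tcp_rot: [-154.0, -68.8, -100.7]
wrist_force: [-0.7, 0.3, 0.6]
opening: 0.0301
grasp_force: 0.0
```

Request:
send_rows(
  linear=[
    [0, 0, 0],
    [0, 0, 0],
  ],
  twist=[
    [0, 0, -1],
    [0, 0, 0],
  ],
  gripper=[35, 35],
)

```text
time: 13.52
ee_pos: [0.4998, 0.2151, 0.0917]
tcp_rot: [-179.8, -71.0, -73.2]
wrist_force: [1.0, 0.9, 0.3]
opening: 0.0298
grasp_force: 0.0
```

```bash
cat > to.py <<'E'
import sys
from h import *
np.set_printoptions(precision=4,suppress=True)
S=np.array([.588,-.1143,0]); a=np.radians(111); X=np.array([np.cos(a),np.sin(a),0]); Y=np.array([-X[1],X[0],0])
s,y,z=map(float,sys.argv[1:4])
o=bot.get_obs(); M=R.from_euler('xyz',o["tcp_rot"],degrees=True).as_matrix()
f=np.radians(71); t=-np.sin(f)*X-np.cos(f)*np.array([0,0,1]); yy=Y
T=np.c_[np.cross(yy,t),yy,t]
if np.dot(M[:,1],yy)<0: T[:,:2]*=-1
print("now S-frame",(o["ee_pos"]-S)@X,(o["ee_pos"]-S)@Y,o["ee_pos"][2],"q",o["q"])
print("twist/10deg",R.from_matrix(M.T@T).as_rotvec(degrees=True)/10)
P=S+s*X+y*Y+np.array([0,0,z])
print("shift in target-tool axes",T.T@(P-o["ee_pos"]), "X,Y,Z in tool",T.T@X,T.T@Y,T.T@[0,0,1])
E
python3 to.py .281 -.030 .047
```

```text
now S-frame 0.3391455625433831 -0.035707034931222126 0.09165720928161636 q [ 47.2719  40.62    11.886  116.9883 -54.7027 -29.0302]
twist/10deg [ 0.3835 -0.001  -0.1377]
shift in target-tool axes [-0.0233  0.0057  0.0695] X,Y,Z in tool [-0.3256  0.     -0.9455] [ 0.  1. -0.] [ 0.9455  0.     -0.3256]
```

Request:
send_rows(
  linear=[
    [0, 0, 0],
    [-0.012, 0.006, 0],
    [-0.0115, 0, 0.01],
    [0, 0, 0.02],
    [0, 0, 0.02],
    [0, 0, 0.02],
    [0, 0, 0],
  ],
  twist=[
    [0.38, 0, -0.14],
    [0, 0, 0],
    [0, 0, 0],
    [0, 0, 0],
    [0, 0, 0],
    [0, 0, 0],
    [0, 0, 0],
  ],
  gripper=[35, 35, 35, 35, 35, 35, 35],
)

```text
time: 14.4
ee_pos: [0.5149, 0.1574, 0.0455]
tcp_rot: [179.6, -71.0, -68.8]
wrist_force: [0.1, 0.1, -0.4]
opening: 0.0297
grasp_force: 0.0
```

```bash
python3 to.py .255 -.030 .047; python3 meas.py | grep rect | grep "3[0-9]*, *-2\|14[0-9]\."
```

```text
now S-frame 0.279809770651723 -0.02913835226147707 0.045471885690013966 q [ 43.1218  35.5077   0.0579 102.3649 -61.0415 -38.535 ]
twist/10deg [ 0.0164 -0.0026  0.0065]
shift in target-tool axes [ 0.0095 -0.0009  0.023 ] X,Y,Z in tool [-0.3256  0.     -0.9455] [ 0.  1. -0.] [ 0.9455  0.     -0.3256]
side 589.0 rect (stop frame, mm) ((174.39219665527344, -23.673912048339844), (67.51209259033203, 238.4325714111328), 85.8782730102539) [ 53.1562 -59.247 ] [292.2091  17.6168]
side 260.5 rect (stop frame, mm) ((28.469114303588867, -144.11618041992188), (71.12004852294922, 75.29828643798828), 0.23490235209465027) [  -7.1626 -181.7467] [  64.0641 -106.5114]
scene 1038.0 rect (stop frame, mm) ((146.5609588623047, -25.666290283203125), (71.49856567382812, 186.7949981689453), 86.08172607421875) [ 52.0262 -66.1797] [241.543   15.1683]
scene 469.0 rect (stop frame, mm) ((97.89012908935547, -180.30545043945312), (77.44725036621094, 75.26661682128906), 28.297752380371094) [  58.4216 -218.1219] [ 135.7878 -140.5687]
side 570.0 rect (stop frame, mm) ((158.89212036132812, -22.373722076416016), (67.28630065917969, 204.96823120117188), 86.28230285644531) [ 58.1542 -59.247 ] [260.0525  17.5474]
scene 985.0 rect (stop frame, mm) ((146.01873779296875, -25.180553436279297), (68.54125213623047, 184.3585968017578), 86.10033416748047) [ 52.0262 -64.8028] [239.9759  15.1683]
scene 441.5 rect (stop frame, mm) ((97.19099426269531, -178.8270263671875), (77.04920196533203, 71.99859619140625), 28.297094345092773) [  59.0482 -216.8048] [ 135.7878 -142.2656]
```

Request:
send_rows(
  linear=[
    [0.0013, 0, 0.0038],
    [0.0013, 0, 0.0038],
    [0.0013, 0, 0.0038],
    [0.0013, 0, 0.0038],
    [0.0013, 0.001, 0.0038],
    [0.0013, 0.0017, 0.0038],
    [0.0013, 0.0017, 0.0038],
    [0.0013, 0.0017, 0.0038],
  ],
  twist=[
    [0, 0, 0],
    [0, 0, 0],
    [0, 0, 0],
    [0, 0, 0],
    [0, 0, 0],
    [0, 0, 0],
    [0, 0, 0],
    [0, 0, 0],
  ],
  gripper=[35, 35, 35, 35, 35, 35, 35, 35],
)

```text
time: 15.6
ee_pos: [0.5209, 0.1266, 0.0467]
tcp_rot: [179.7, -71.0, -68.7]
wrist_force: [-1.0, 1.8, 0.0]
opening: 0.0298
grasp_force: 1.1
```

Request:
send_rows(
  linear=[
    [0.0013, 0.0017, 0.0038],
    [0.0013, 0.0017, 0.0038],
    [0.0013, 0.0017, 0.0038],
    [0.0013, 0.0017, 0.0038],
    [0, 0, 0],
  ],
  twist=[
    [0, 0, 0],
    [0, 0, 0],
    [0, 0, 0],
    [0, 0, 0],
    [0, 0, 0],
  ],
  gripper=[35, 35, 35, 35, 35],
)

```text
time: 16.23
ee_pos: [0.5203, 0.109, 0.0467]
tcp_rot: [179.7, -71.0, -68.7]
wrist_force: [0.4, -0.0, 0.1]
opening: 0.03
grasp_force: 0.0
```

```bash
python3 to.py .216 -.018 .047; python3 meas.py | grep rect
```

```text
now S-frame 0.23272659067280388 -0.016773444854633158 0.0466654099693643 q [ 39.1002  30.192   -6.5071  95.3721 -63.9849 -44.9668]
twist/10deg [0.0008 0.0001 0.0091]
shift in target-tool axes [ 0.0058 -0.0012  0.0157] X,Y,Z in tool [-0.3256  0.     -0.9455] [ 0.  1. -0.] [ 0.9455  0.     -0.3256]
side 627.5 rect (stop frame, mm) ((137.6181640625, -18.27743148803711), (220.35733032226562, 68.47721099853516), 1.47486412525177) [ 27.1894 -54.4315] [247.4035  16.2331]
side 260.5 rect (stop frame, mm) ((28.469114303588867, -144.11618041992188), (71.12004852294922, 75.29828643798828), 0.23490235209465027) [  -7.1626 -181.7467] [  64.0641 -106.5114]
scene 1373.0 rect (stop frame, mm) ((117.61431884765625, -7.3557281494140625), (264.92889404296875, 106.10667419433594), 0.15367919206619263) [-14.9542 -60.7328] [250.1646  45.3606]
scene 469.0 rect (stop frame, mm) ((97.89012908935547, -180.30545043945312), (77.44725036621094, 75.26661682128906), 28.297752380371094) [  58.4216 -218.1219] [ 135.7878 -140.5687]
side 594.5 rect (stop frame, mm) ((133.52206420898438, -18.281009674072266), (203.5950164794922, 67.29460144042969), 1.4129477739334106) [ 32.2818 -53.9202] [234.7853  16.1562]
scene 1176.5 rect (stop frame, mm) ((98.4815673828125, -7.229923248291016), (223.83795166015625, 102.24230194091797), 0.5236368179321289) [-13.8942 -59.2557] [210.8147  42.9672]
scene 442.5 rect (stop frame, mm) ((97.19099426269531, -178.8270263671875), (77.04920196533203, 71.99859619140625), 28.297094345092773) [  59.0482 -216.8048] [ 135.7878 -142.2656]
```

The module is now square within ~1.5°, offset -18 mm, with ~16 mm left to go. I'll push on more slowly.

Request:
send_rows(
  linear=[
    [0.001, 0, 0.0028],
    [0.001, 0, 0.0028],
    [0.001, 0, 0.0028],
    [0.0007, 0, 0.0019],
    [0, 0, 0],
  ],
  twist=[
    [0, 0, 0],
    [0, 0, 0],
    [0, 0, 0],
    [0, 0, 0],
    [0, 0, 0],
  ],
  gripper=[35, 35, 35, 35, 35],
)

```text
time: 17.05
ee_pos: [0.5243, 0.0989, 0.0468]
tcp_rot: [179.7, -71.0, -68.7]
wrist_force: [-0.3, -0.3, -0.6]
opening: 0.0296
grasp_force: 0.0
```

Request:
send_rows(
  linear=[
    [0.0003, 0, 0.0009],
    [0.0003, 0, 0.0009],
  ],
  twist=[
    [0, 0, 0],
    [0, 0, 0],
  ],
  gripper=[35, 35],
)

```text
time: 17.3
ee_pos: [0.525, 0.0975, 0.0468]
tcp_rot: [179.8, -71.0, -68.7]
wrist_force: [-0.2, 2.3, 1.2]
opening: 0.0298
grasp_force: 1.1
```

```bash
python3 to.py .216 -.018 .047; python3 meas.py | grep "side.*rect"
```

```text
now S-frame 0.2203316977703835 -0.017127850756854163 0.04681522346864965 q [ 37.8643  29.0797  -7.6883  93.2804 -64.8255 -47.1937]
twist/10deg [-0.0036  0.0003  0.009 ]
shift in target-tool axes [ 0.0016 -0.0009  0.004 ] X,Y,Z in tool [-0.3256  0.     -0.9455] [ 0.  1. -0.] [ 0.9455  0.     -0.3256]
side 829.5 rect (stop frame, mm) ((105.53706359863281, -4.529216766357422), (103.76834106445312, 261.40911865234375), 87.2060546875) [-22.5083 -52.6646] [234.9392  53.1919]
side 260.5 rect (stop frame, mm) ((28.469114303588867, -144.11618041992188), (71.12004852294922, 75.29828643798828), 0.23490235209465027) [  -7.1626 -181.7467] [  64.0641 -106.5114]
side 618.0 rect (stop frame, mm) ((104.77811431884766, -17.369842529296875), (175.45896911621094, 67.42034149169922), 0.5237433314323425) [ 17.069  -51.4091] [192.457   16.6109]
```

Request:
send_rows(
  linear=[
    [0.0003, 0, 0.0009],
    [0.0003, 0, 0.0009],
  ],
  twist=[
    [0, 0, 0],
    [0, 0, 0],
  ],
  gripper=[35, 35],
)

```text
time: 17.75
ee_pos: [0.5257, 0.0957, 0.0468]
tcp_rot: [179.8, -71.0, -68.7]
wrist_force: [-0.7, 1.9, 0.7]
opening: 0.0297
grasp_force: 1.3
```

Request:
send_rows(
  linear=[
    [0.0003, 0, 0.0009],
  ],
  twist=[
    [0, 0, 0],
  ],
  gripper=[35],
)

```text
time: 17.88
ee_pos: [0.526, 0.0947, 0.0468]
tcp_rot: [179.7, -71.0, -68.7]
wrist_force: [-0.1, 3.7, 0.9]
opening: 0.0301
grasp_force: 1.3
```

Request:
send_rows(
  linear=[
    [0.0002, 0, 0.0005],
  ],
  twist=[
    [0, 0, 0],
  ],
  gripper=[35],
)

```text
time: 18.0
ee_pos: [0.5262, 0.0942, 0.0468]
tcp_rot: [179.8, -71.0, -68.7]
wrist_force: [-0.7, 2.5, 0.5]
opening: 0.0298
grasp_force: 1.3
```

Still just sliding friction, so I'll keep going in half-millimetre rows.

Request:
send_rows(
  linear=[
    [0.0002, 0, 0.0005],
  ],
  twist=[
    [0, 0, 0],
  ],
  gripper=[35],
)

```text
time: 18.12
ee_pos: [0.5264, 0.0937, 0.0468]
tcp_rot: [179.7, -71.0, -68.7]
wrist_force: [-1.2, 1.3, -0.1]
opening: 0.0295
grasp_force: 1.3
```

Request:
send_rows(
  linear=[
    [0.0002, 0, 0.0005],
  ],
  twist=[
    [0, 0, 0],
  ],
  gripper=[35],
)

```text
time: 18.25
ee_pos: [0.5265, 0.0932, 0.0468]
tcp_rot: [179.7, -71.0, -68.7]
wrist_force: [-0.1, 2.2, 1.2]
opening: 0.0301
grasp_force: 1.2
```

Request:
send_rows(
  linear=[
    [0.0002, 0, 0.0005],
  ],
  twist=[
    [0, 0, 0],
  ],
  gripper=[35],
)

```text
time: 18.38
ee_pos: [0.5267, 0.0927, 0.0468]
tcp_rot: [179.7, -71.0, -68.7]
wrist_force: [-1.1, 2.5, 1.4]
opening: 0.0302
grasp_force: 1.2
```

Request:
send_rows(
  linear=[
    [0.0002, 0, 0.0005],
  ],
  twist=[
    [0, 0, 0],
  ],
  gripper=[35],
)

```text
time: 18.5
ee_pos: [0.5269, 0.0922, 0.0468]
tcp_rot: [179.7, -71.0, -68.7]
wrist_force: [-0.7, 1.3, -0.5]
opening: 0.03
grasp_force: 1.1
```

Request:
send_rows(
  linear=[
    [0.0002, 0, 0.0005],
  ],
  twist=[
    [0, 0, 0],
  ],
  gripper=[35],
)

```text
time: 18.62
ee_pos: [0.5271, 0.0917, 0.0468]
tcp_rot: [179.7, -71.0, -68.7]
wrist_force: [-0.6, 2.7, -0.1]
opening: 0.03
grasp_force: 1.1
```

Request:
send_rows(
  linear=[
    [0.0002, 0, 0.0005],
  ],
  twist=[
    [0, 0, 0],
  ],
  gripper=[35],
)

```text
time: 18.75
ee_pos: [0.5273, 0.0913, 0.0468]
tcp_rot: [179.7, -71.0, -68.7]
wrist_force: [-3.1, 7.7, 0.9]
opening: 0.0298
grasp_force: 4.0
```

```bash
python3 to.py .216 -.018 .047|head -1; python3 meas.py | grep "rect"|tail -4
```

```text
now S-frame 0.21373457100171778 -0.016982260038242797 0.046791880373402074 q [ 37.202   28.4837  -8.3271  92.1528 -65.2232 -48.4013]
scene 470.0 rect (stop frame, mm) ((97.89012908935547, -180.30545043945312), (77.44725036621094, 75.26661682128906), 28.297752380371094) [  58.4216 -218.262 ] [ 135.7878 -140.5687]
side 607.5 rect (stop frame, mm) ((108.23422241210938, -16.705364227294922), (192.14007568359375, 67.38532257080078), 0.27793392539024353) [ 12.0539 -50.6655] [204.3859  16.9788]
scene 1086.5 rect (stop frame, mm) ((88.87300109863281, -7.000087738037109), (206.96461486816406, 102.24746704101562), 0.7248756885528564) [-14.4673 -59.2557] [192.8953  42.9672]
scene 441.5 rect (stop frame, mm) ((97.31564331054688, -178.75991821289062), (76.76609802246094, 71.99859619140625), 28.297094345092773) [  59.0482 -216.8048] [ 135.7878 -142.2656]
```

Request:
send_rows(
  linear=[
    [0.0001, 0, 0.0003],
  ],
  twist=[
    [0, 0, 0],
  ],
  gripper=[35],
)

```text
time: 19.08
ee_pos: [0.5273, 0.0913, 0.0468]
tcp_rot: [179.7, -71.0, -68.7]
wrist_force: [-4.0, 8.0, 0.8]
opening: 0.0295
grasp_force: 4.9
```

Request:
send_rows(
  linear=[
    [0.0001, 0, 0.0002],
  ],
  twist=[
    [0, 0, 0],
  ],
  gripper=[35],
)

```text
time: 19.2
ee_pos: [0.5273, 0.0912, 0.0468]
tcp_rot: [179.7, -71.0, -68.7]
wrist_force: [-4.9, 10.1, 0.8]
opening: 0.03
grasp_force: 5.6
```

It has stalled firmly at 10 N against the bar, so I'll retreat straight back and check it.

Request:
send_rows(
  linear=[
    [-0.001, 0, -0.003],
    [-0.0033, 0, -0.0095],
    [-0.0066, 0, -0.019],
    [-0.0066, 0, -0.019],
    [0, 0, -0.04],
    [0, 0, -0.04],
    [0, 0, 0],
    [0, 0, 0],
  ],
  twist=[
    [0, 0, 0],
    [0, 0, 0],
    [0, 0, 0],
    [0, 0, 0],
    [0, 0, 0],
    [0, 0, 0],
    [0, 0, 0],
    [0, 0, 0],
  ],
  gripper=[35, 35, 35, 35, 35, 35, 35, 35],
)

```text
time: 20.2
ee_pos: [0.4811, 0.2112, 0.0724]
tcp_rot: [179.6, -71.0, -68.6]
wrist_force: [0.4, 0.0, -0.3]
opening: 0.0295
grasp_force: 0.0
```

```bash
python3 meas.py
python3 - <<'E'
from meas import *
# gap/squareness: bar outer top edges & module in the wide mask, dark line between bar and foot along the cradle axis (side view)
im=camera("side").astype(int)
for y in (-.04,-.02,0.0,.01):
    v=[]
    for s in np.arange(-.022,.03,.003):
        P=S+s*X+y*Y; u=proj("side",[*P,.062]); v.append(int(im[int(round(u[1])),int(round(u[0]))].mean()))
    print(y,v)
E
```

```text
20.2 [0.4811 0.2112 0.0724] [179.6465 -71.0196 -68.5959] [ 49.1721  37.3563   4.8511 111.3947 -56.4955 -31.4232]
side 783.0 rect (stop frame, mm) ((81.99773406982422, 0.4136314392089844), (103.5320816040039, 210.12301635742188), 89.39002990722656) [-22.5083 -51.16  ] [186.5283  53.1919]
side 260.5 rect (stop frame, mm) ((28.469114303588867, -144.11618041992188), (71.12004852294922, 75.29828643798828), 0.23490235209465027) [  -7.1626 -181.7467] [  64.0641 -106.5114]
scene 1159.5 rect (stop frame, mm) ((89.10580444335938, -7.432193756103516), (207.9116668701172, 106.10667419433594), 0.15367919206619263) [-14.9542 -60.7328] [193.1389  45.3606]
scene 469.0 rect (stop frame, mm) ((97.89012908935547, -180.30545043945312), (77.44725036621094, 75.26661682128906), 28.297752380371094) [  58.4216 -218.1219] [ 135.7878 -140.5687]
side 609.0 rect (stop frame, mm) ((99.2935791015625, -16.748737335205078), (174.25857543945312, 67.38532257080078), 0.27793389558792114) [ 12.0539 -50.6655] [186.5144  16.9788]
scene 1087.5 rect (stop frame, mm) ((89.43718719482422, -7.312583923339844), (205.74842834472
[... 1440 characters left out ...]
.53636932373047, -7.311676025390625), (205.94680786132812, 102.24230194091797), 0.5236368775367737) [-13.8942 -59.2557] [192.8953  42.9672]
scene 440.5 rect (stop frame, mm) ((97.31564331054688, -178.75991821289062), (76.76609802246094, 71.99859619140625), 28.297094345092773) [  59.0482 -216.8048] [ 135.7878 -142.2656]
-0.04 [120, 168, 168, 48, 81, 79, 109, 109, 115, 141, 141, 126, 126, 221, 216, 216, 215, 215]
-0.02 [122, 175, 175, 171, 166, 166, 146, 146, 104, 123, 123, 122, 122, 211, 208, 208, 203, 203]
0.0 [126, 174, 174, 171, 164, 164, 131, 131, 110, 143, 143, 128, 128, 218, 212, 212, 211, 211]
0.01 [128, 175, 175, 170, 165, 165, 131, 131, 107, 124, 124, 129, 129, 205, 82, 82, 157, 157]
```

```bash
python3 -c "
from workcell import ticket; print(ticket.job_done())"
```

```text
the job is handed in; nothing more can be done
None
```

I eased the module down onto the cradle, sockets up, pushed it flush against the stop bar (about 0.5° off square, 17 mm off the middle line), backed the arm clear and handed it in; the hand-in returned no verdict.

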